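# Return the closed containers to their stands

## Robot

A 6-joint arm with a two-finger parallel gripper is mounted at the origin on a cart in front of the work surface, level with it; the furniture and walls round the work are solid. World frame = base frame: x ahead of the robot, y to its left, z up, the work surface at z = 0. Lengths are in m, angles in degrees, forces in N, time in s.
With the tool pointing down it reaches from about 0.375 to 0.9 m from the base axis. Payload 3.1 kg.
Tool frame: the origin (TCP) lies at the very end of the fingers, on their centre line; the grasp point (between the pads) lies 19 mm behind it; z points along the fingers, y is the direction in which the jaws open and shut (so a half turn about z gives the same grasp; the last joint's range is limited). The gripper opens to 87 mm and grips with 3 to 60 N. Pads are 19 mm wide; open, the fingers measure 117 mm over their backs; the gripper's body (75 mm by 190 mm) begins 51 mm behind the grasp point.
Start: joints at [-86.832, 30.224, 82.088, -0, 67.689, -10.227], TCP at [0.145, -0.608, 0.223] pointing down, gripper open.
Joint ranges: [-176.69, 176.69], [-43.24, 126.21], [12.49, 139.97], [-82, 262], [0, 151.66], [-163.58, 163.58]. Speed limits (degrees/s): [159.86, 159.86, 180, 180, 180, 180].

## Interface

Orientations are given as a 3x3 rotation matrix whose columns are the frame's x, y, z axes.
In Python, from rig import readout, capture, camera_model, bot, spot_in, regions_of gives the robot as it stands.
- The arm moves only by the tool send_rows, never from a script. Its argument "moves" is a list that holds one entry, the list of rows, each a list of 7 numbers: the turn, a rotation vector about the tool's x, y, z in degrees, then the shift along the tool's x, y, z in cm, then the opening, from -1 (shut) to 1 (fully open). A call has exactly 5 rows; each row shifts and turns the commanded pose from where the row before left it, along the tool's axes as they then stand; what a row does not reach is not made up. A row lasts 1/10 s, in which the tool goes at most 50 mm and 8.59 degrees, less where a joint would pass 70% of its speed; a pose out of reach is approached as far as the arm can. A call with a gripper value outside its range is refused whole. The fingers move at their own pace and stop on an object; the grip force is fixed at half the most. Time passes only in rows, so rows that do not move let the fingers close, or fill a call up. It gives the time, the measured TCP pose, the force and the opening at its end, in the units of the state.
- readout.read_state(): the state, without advancing time (a new reading comes with each control period).
- capture(name): name is "side" or "top" or "wrist"; returns the picture (420x560x3 uint8, blue, green, red); there is no depth.
- camera_model(name): a dict with "camera_matrix" (3x3 intrinsics, pixels), "pose" (4x4, takes a point from camera to world coordinates). Camera axes: x right, y up, looking along -z (the intrinsics and any distortion apply to the point x, -y, -z); pixel columns grow to the right and rows downward; lengths in m; the calibration is good to about 2 mm. The wrist camera is an equidistant fisheye: a pixel r from the principal point sees the ray r / f radians off the axis. A picture is of the moment at which its call begins: read the wrist's pose just before it. camera_model takes no time and is no camera call; for the wrist camera it gives the pose at the moment of the call.
- bot.hand_in(): hands the job in, once; it reports no verdict.
Trained networks look in the newest picture that a camera, given by its name, has taken for a name from the list of things; names that differ only in an ending like _2 or _b are one class to them, and where a whole thing is asked for, a point or a joint stands for the part that bears it (a point fixed in the world has none). Each returns a list of dicts, best first, with "p" (0 to 1); they miss things now and then, are a little off and sometimes report something else, mostly with a low value. They report only what shows in the picture. A call takes as long as a camera call. They do not tell look-alikes from the thing itself.
- spot_in(camera, thing): "location" ([x, y, z] in m, in world coordinates, good to about 4 mm: the middle of the surface that is visible of it).
- regions_of(camera, thing): "mask" (420x560 bool, what is visible of it).
The state is a dict: "time_s": time; "joint_positions": joint angles; "qvel": joint speeds; "tau": joint torques, N m; "position": TCP position; "tcp_rot": TCP orientation; "force": force on the tool from outside, world axes, zero at the start; "moment": the same for the moment, N m; "opening": opening from 0.0 (shut) to 1.0 (fully open).
Only numpy, scipy, OpenCV 4.12 (cv2) and the standard library are available. Lean on these libraries where they do the work, as an engineer would, in place of code of your own. Each camera call takes 0.05 s, during which the arm holds its last target. There are 200 camera calls.

## Task

Put away the four closed glass containers that stand on the open worktop among the round stands: the tall bottle, the wide jar, the small bottle and the corked vial each go upright, fully down into the round stand whose well fits it (widest container in the widest stand, and so on down to the thinnest). Set them down, do not drop or topple them, and leave the open beaker and the open dish where they are.

Things in the scene. Friction and masses are not known exactly. Their poses are not given: they have to be found in the camera images.
- tall_bottle: Tall brown glass screw-cap bottle with label, the largest of the four closed containers: 66 mm diameter, 150 mm high, about 0.4 kg. Straight body from about 5 to 90 mm above its underside: grip it there, for instance at 75 mm. Origin: centre of the underside; z up. It starts upright on the worktop anywhere among the stands and the other glassware; round, so yaw has no meaning.
- wide_jar: Squat wide glass jar with a broad screw lid and label: 52 mm diameter, 60 mm high, about 0.11 kg. Solid to the fingers only up to 46 mm: grip the glass body at about 32 mm above its underside, below the lid. Origin: centre of the underside; z up. It starts upright on the worktop anywhere among the stands and the other glassware; round, so yaw has no meaning.
- small_bottle: Small narrow brown glass bottle with a tall black ribbed cap and label: 38 mm diameter, 85 mm high, about 0.07 kg. Grip the glass body at about 35 mm above its underside (the cap is not solid to the fingers). Origin: centre of the underside; z up. It starts upright on the worktop anywhere among the stands and the other glassware; round, so yaw has no meaning.
- corked_vial: Small clear glass vial closed with a cork, the thinnest of the four: 26 mm diameter, 54 mm high, about 25 g. Grip the glass at about 32 mm above its underside (the cork is not solid to the fingers). Origin: centre of the underside; z up. It starts upright on the worktop anywhere among the stands and the other glassware; round, so yaw has no meaning.
- stand_78: Round bottle stand for the tall bottle: a low grey plastic ring on a black rubber foot, fixed to the worktop, the widest of the four. Well (clear inner diameter) 78 mm, wall 6 mm, foot 96 mm across; rim 16 mm above the worktop, floor of the well 4 mm above the worktop, so the well is 12 mm deep. Origin: on the well's axis at worktop height; z up; round, so yaw has no meaning.
- stand_64: Round bottle stand for the wide jar: a low grey plastic ring on a black rubber foot, fixed to the worktop, the second widest of the four. Well (clear inner diameter) 64 mm, wall 6 mm, foot 82 mm across; rim 16 mm above the worktop, floor of the well 4 mm above the worktop, so the well is 12 mm deep. Origin: on the well's axis at worktop height; z up; round, so yaw has no meaning.
- stand_50: Round bottle stand for the small bottle: a low grey plastic ring on a black rubber foot, fixed to the worktop, the third widest of the four. Well (clear inner diameter) 50 mm, wall 6 mm, foot 68 mm across; rim 16 mm above the worktop, floor of the well 4 mm above the worktop, so the well is 12 mm deep. Origin: on the well's axis at worktop height; z up; round, so yaw has no meaning.
- stand_38: Round bottle stand for the corked vial: a low grey plastic ring on a black rubber foot, fixed to the worktop, the narrowest of the four. Well (clear inner diameter) 38 mm, wall 6 mm, foot 56 mm across; rim 16 mm above the worktop, floor of the well 4 mm above the worktop, so the well is 12 mm deep. Origin: on the well's axis at worktop height; z up; round, so yaw has no meaning.
- beaker: Small open glass beaker with spout and some blue liquid, 56 mm across, 68 mm high: loose, to be left where it stands. Origin: centre of the underside; z up. Like all listed things it starts at x 0.42 to 0.60 m, y -0.40 to 0.34 m, centres at least 0.11 m apart.
- dish: Low open glass dish with dark lumps in it, 87 mm across, 39 mm high: loose, to be left where it stands. Origin: centre of the underside; z up. Unlisted, behind the work: a heating bath 0.25 m high, front at x 0.66 m, y 0.06 to 0.37 m; its knob (below 0.08 m) reaches x 0.63 m near y 0.22 m. Travel in straight lines before it, not in wide arcs.
Mind the look-alikes: they are no part of the job. Leave any red look-alike of the stand_38 alone.

How it is judged (in metres and radians):
At the end, for the whole second after the job is handed in: Tall bottle in the 78 mm stand, wide jar in the 64 mm, small bottle in the 50 mm, corked vial in the 38 mm: each within 10 mm of its stand's axis, its underside less than 8 mm above the worktop (on the well's floor), upright within 0.12 rad, and at rest (horizontal distance between tall_bottle and stand_78 below 0.01 m and height (world z) of each of tall_bottle, wide_jar, small_bottle, corked_vial below 0.008 m and angle between each of tall_bottle, wide_jar, small_bottle, corked_vial's own z axis and vertical below 0.12 rad and linear speed of each of tall_bottle, wide_jar, small_bottle, corked_vial below 0.02 m/s and horizontal distance between wide_jar and stand_64 below 0.01 m and horizontal distance between small_bottle and stand_50 below 0.01 m and horizontal distance between corked_vial and stand_38 below 0.01 m); the robot touches nothing.
It fails at once if one of the four closed containers is tipped by more than about 45 degrees (angle between any of tall_bottle, wide_jar, small_bottle, corked_vial's own z axis and vertical above 0.8 rad).
It fails at once if one of the four closed containers is dropped or tossed: off the fingers while its underside is more than 35 mm above the worktop ((height (world z) of tall_bottle above 0.035 m and contact force between the fingers and tall_bottle below 0.01 N) or (height (world z) of wide_jar above 0.035 m and contact force between the fingers and wide_jar below 0.01 N) or (height (world z) of small_bottle above 0.035 m and contact force between the fingers and small_bottle below 0.01 N) or (height (world z) of corked_vial above 0.035 m and contact force between the fingers and corked_vial below 0.01 N)).
It fails at once if the open beaker or the open dish is pushed more than 30 mm from where it stood (distance of any of beaker, dish from where it was at the start of the episode above 0.03 m).
It also fails if it takes over 109 s, if anything falls off the work surface, if the arm or the gripper's body presses on something with over 40 N, if the wrist force passes 120 N, or if a joint passes its speed limit or range.

## Working session

There is one attempt and no reset: what is moved stays moved. The work goes in short steps, Python scripts to look and compute and a tool call to move; the robot and the scene stay as the last step left them, time stands still between calls to the robot, and variables do not carry over. Pictures are saved under pics/ and viewed, about 12 in all and at most 16, crops included, and the job is handed in when it is done.

Besides the shell and the picture viewer there is one more tool, called as name(argument=value, ...) on one line, values as JSON. send_rows: Moves the arm, as the interface text tells. Its arguments: {"type":"object","properties":{"moves":{"type":"array","items":{"type":"array","items":{"type":"array","items":{"type":"number"}}}}},"required":["moves"]}

```bash
mkdir -p pics; ls; python3 - <<'E'
from rig import readout, capture, camera_model, bot, spot_in, regions_of
import cv2,numpy as np
s=readout.read_state();print(s['time_s'],s['position'],s['tcp_rot'],s['opening'])
for c in['top','side']:
    im=capture(c);cv2.imwrite(f'pics/{c}0.png',im)
    m=camera_model(c);print(c,np.round(m['camera_matrix'],1).tolist(),np.round(m['pose'],3).tolist(),[k for k in m])
capture('top')
for t in 'tall_bottle wide_jar small_bottle corked_vial stand_78 stand_64 stand_50 stand_38 beaker dish'.split():
    print(t,[(np.round(d['location'],3).tolist(),round(d['p'],2)) for d in spot_in('top',t)[:4]])
print(readout.read_state()['time_s'])
E
```

```text
pics
0.0 [ 0.14477572 -0.6072807   0.22159168] [[ 9.72795138e-01  2.31667022e-01 -9.84585989e-05]
 [ 2.31666721e-01 -9.72792990e-01  2.08045293e-03]
 [ 3.86192501e-04 -2.04666408e-03 -9.99997831e-01]] 1.0004783987072394
top [[464.6, 0.0, 275.3], [0.0, 464.6, 212.0], [0.0, 0.0, 1.0]] [[-0.014, 0.99, -0.138, 0.321], [-1.0, -0.016, -0.014, 0.068], [-0.016, 0.138, 0.99, 1.359], [0.0, 0.0, 0.0, 1.0]] ['camera_matrix', 'pose']
side [[528.9, 0.0, 284.1], [0.0, 528.9, 203.5], [0.0, 0.0, 1.0]] [[-0.858, 0.304, -0.415, -0.147], [-0.514, -0.52, 0.682, 1.153], [-0.008, 0.799, 0.602, 0.998], [0.0, 0.0, 0.0, 1.0]] ['camera_matrix', 'pose']
tall_bottle []
wide_jar [([0.435, 0.316, 0.06], 0.57), ([0.575, 0.141, 0.006], 0.31)]
small_bottle [([0.573, 0.319, 0.055], 0.48)]
corked_vial [([0.578, -0.19, 0.045], 0.54)]
stand_78 [([0.586, -0.028, 0.003], 0.95), ([0.408, 0.548, 0.007], 0.8), ([0.441, 0.141, 0.006], 0.72), ([0.577, 0.143, 0.005], 0.66)]
stand_64 [([0.586, -0.028, 0.003], 0.95), ([0.408, 0.548, 0.007], 0.8), ([0.441, 0.141, 0.006], 0.72), ([0.577, 0.143, 0.005], 0.66)]
stand_50 [([0.586, -0.028, 0.003], 0.95), ([0.408, 0.548, 0.007], 0.8), ([0.441, 0.141, 0.006], 0.72), ([0.577, 0.143, 0.005], 0.66)]
stand_38 [([0.586, -0.028, 0.003], 0.95), ([0.408, 0.548, 0.007], 0.8), ([0.441, 0.141, 0.006], 0.72), ([0.577, 0.143, 0.005], 0.66)]
beaker [([0.574, -0.378, 0.037], 0.93), ([0.578, 0.143, 0.003], 0.57)]
dish [([0.44, -0.211, 0.014], 0.95)]
0.65
```

View pics/top0.png

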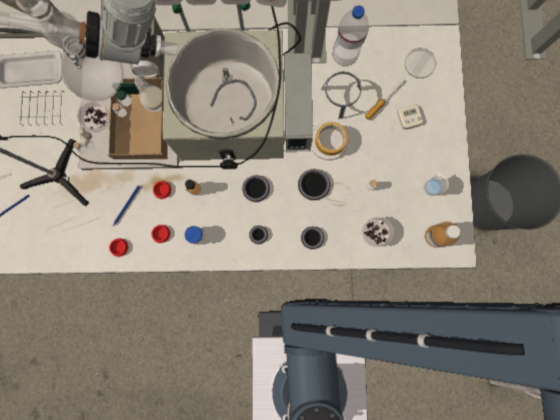

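View pics/side0.png

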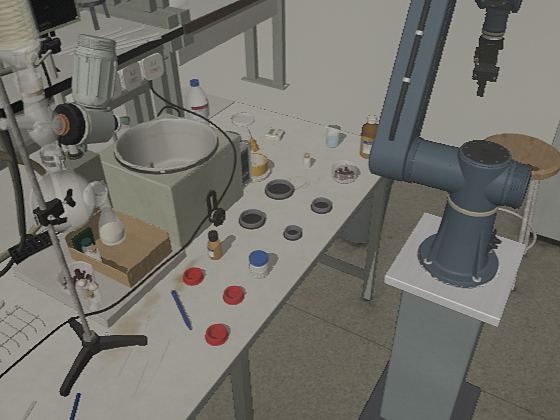

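```bash
cat > h.py <<'E'
from rig import readout, capture, camera_model, bot, spot_in, regions_of
import cv2,numpy as np
from scipy.optimize import minimize
def proj(c,P):
    m=camera_model(c);T=np.linalg.inv(m['pose']);p=(T[:3,:3]@np.asarray(P,float).T).T+T[:3,3]
    q=np.c_[p[:,0],-p[:,1],-p[:,2]]
    u=q@m['camera_matrix'].T
    return u[:,:2]/u[:,2:]
def unproj(c,uv,z):
    m=camera_model(c);K=m['camera_matrix'];uv=np.atleast_2d(uv)
    d=np.c_[(uv[:,0]-K[0,2])/K[0,0],-(uv[:,1]-K[1,2])/K[1,1],-np.ones(len(uv))]@m['pose'][:3,:3].T
    o=m['pose'][:3,3]; return o+d*((z-o[2])/d[:,2])[:,None]
def solid(c,x,y,prof):
    a=np.linspace(0,2*np.pi,40)
    P=np.concatenate([np.c_[x+r*np.cos(a),y+r*np.sin(a),z+0*a] for r,z in prof])
    h=cv2.convexHull(proj(c,P).astype(np.float32))
    im=np.zeros((420,560),np.uint8);cv2.fillConvexPoly(im,np.round(h*16).astype(np.int32),1,shift=4);return im>0
PROF=dict(tall_bottle=[(.033,0),(.033,.095),(.017,.15)],wide_jar=[(.026,0),(.026,.06)],small_bottle=[(.019,0),(.019,.05),(.012,.085)],
 corked_vial=[(.013,0),(.013,.04),(.01,.054)])
def fit(c,mask,prof,xy):
    f=lambda v:-(solid(c,v[0],v[1],prof)&mask).sum()/(solid(c,v[0],v[1],prof)|mask).sum()
    r=minimize(f,xy,method='Nelder-Mead',options=dict(initial_simplex=np.array(xy)+np.array([[0,0],[.015,0],[0,.015]]),xatol=2e-4))
    return r.x,-r.fun
E
python3 - <<'E'
from h import *
G=dict(tall_bottle=(.44,-.37),wide_jar=(.435,.316),small_bottle=(.573,.319),corked_vial=(.578,-.19))
for c in['top','side']:
    im=capture(c)
    for t,g in G.items():
        R=regions_of(c,t)
        print(c,t,len(R))
        for d in R[:3]:
            ys,xs=np.nonzero(d['mask']);
            if len(xs)==0: continue
            v,i=fit(c,d['mask'],PROF[t],g); print('  ',round(d['p'],2),int(xs.mean()),int(ys.mean()),len(xs),v.round(4),round(i,2))
    R=regions_of(c,'stand_78')
    for d in R:
        k,_=cv2.findContours(d['mask'].astype(np.uint8),cv2.RETR_EXTERNAL,cv2.CHAIN_APPROX_NONE)
        k=max(k,key=len)[:,0]
        if len(k)<8: continue
        P=unproj(c,k,.008)[:,:2].astype(np.float32)
        (e,ax,_)=cv2.fitEllipse(P*1000)
        col=im[d['mask']].mean(0)
        print(c,'stand',round(d['p'],2),k.mean(0).round(),np.round(e),np.round(ax),col.round())
E
```

```text
top tall_bottle 2
   0.63 442 234 717 [ 0.434 -0.381] 0.92
   0.59 436 185 383 [ 0.44 -0.37] -0.0
top wide_jar 1
   0.7 194 234 300 [0.4415 0.3189] 0.83
top small_bottle 1
   0.74 192 187 192 [0.583  0.3266] 0.89
top corked_vial 2
   0.7 312 237 431 [ 0.578 -0.19 ] -0.0
   0.44 371 185 92 [ 0.5823 -0.1961] 0.85
top stand 0.86 [119. 248.] [412. 545.] [50. 51.] [ 38.  41. 151.]
top stand 0.79 [258. 235.] [443. 139.] [53. 55.] [69. 71. 75.]
top stand 0.74 [313. 184.] [591. -27.] [89. 90.] [47. 48. 50.]
top stand 0.74 [256. 188.] [581. 143.] [76. 78.] [51. 51. 54.]
top stand 0.63 [161. 234.] [452. 423.] [51. 52.] [ 39.  42. 155.]
top stand 0.63 [162. 190.] [581. 423.] [54. 54.] [ 43.  47. 155.]
top stand 0.55 [312. 237.] [433. -20.] [62. 65.] [57. 57. 61.]
side tall_bottle 1
   0.87 367 134 559 [ 0.4347 -0.3837] 0.7
side wide_jar 1
   0.68 258 264 478 [0.4431 0.3156] 0.84
side small_bottle 1
   0.77 214 245 344 [0.5837 0.3229] 0.83
side corked_vial 0
side stand 0.95 [251. 219.] [580. 146.] [77. 91.] [69. 70. 71.]
side stand 0.86 [216. 335.] [409. 548.] [53. 63.] [ 53.  57. 134.]
side stand 0.68 [293. 233.] [441. 139.] [56. 70.] [81. 82. 84.]
side stand 0.64 [234. 296.] [446. 426.] [53. 59.] [ 56.  60. 135.]
side stand 0.63 [279. 189.] [588. -28.] [ 94. 113.] [73. 75. 76.]
side stand 0.58 [193. 276.] [579. 425.] [53. 66.] [ 50.  54. 133.]
side stand 0.5 [321. 205.] [432. -20.] [65. 84.] [78. 79. 80.]
```

send_rows(moves=[[[0,0,6.7,0,0,0,1],[0,0,6.7,0,0,0,1],[0,0,0,3,-2.8,0,1],[0,0,0,3,-2.8,0,1],[0,0,0,3,-2.8,0,1]]])

```text
time_s: 1.75
position: [0.2354, -0.5232, 0.2225]
tcp_rot: [[1.0, -0.001, 0.0], [-0.001, -1.0, -0.0], [0.0, 0.0, -1.0]]
force: [0.3, -0.1, -0.3]
opening: 1.004
```

send_rows(moves=[[[0,0,0,3.4,-3.2,0,1],[0,0,0,3.4,-3.2,0,1],[0,0,0,3.4,-3.2,0,1],[0,0,0,3.4,-3.2,0,1],[0,0,0,3.4,-3.2,0,1]]])

```text
time_s: 2.25
position: [0.4061, -0.3627, 0.2228]
tcp_rot: [[1.0, -0.0, 0.0], [-0.0, -1.0, -0.0], [0.0, 0.0, -1.0]]
force: [-0.2, -1.6, 0.3]
opening: 1.001
```

send_rows(moves=[[[0,0,0,3.4,-3.2,0,1],[0,0,0,3.4,-3.2,0,1],[0,0,0,3.4,-3.2,0,1],[0,0,0,3.4,-3.2,0,1],[0,0,0,0,0,0,1]]])

```text
time_s: 2.75
position: [0.5446, -0.2318, 0.2228]
tcp_rot: [[1.0, 0.006, 0.003], [0.006, -1.0, 0.001], [0.003, -0.001, -1.0]]
force: [0.2, 1.3, 0.1]
opening: 1.0
```

send_rows(moves=[[[0,0,0,3.7,-3.6,0,1],[0,0,0,0,0,4,1],[0,0,0,0,0,4,1],[0,0,0,0,0,0,1],[0,0,0,0,0,0,1]]])

```text
time_s: 3.25
position: [0.5762, -0.2016, 0.1424]
tcp_rot: [[1.0, -0.001, -0.001], [-0.001, -1.0, 0.001], [-0.001, -0.001, -1.0]]
force: [0.1, -0.5, 0.3]
opening: 1.001
```

```bash
python3 - <<'E'
from h import *
print(readout.read_state()['position'])
m=camera_model('wrist');print(np.round(m['camera_matrix'],1).tolist(),np.round(m['pose'],3).tolist())
im=capture('wrist');cv2.imwrite('pics/w1.png',im)
for t in['corked_vial','dish','beaker']:
    print(t,[(np.round(d['location'],3).tolist(),round(d['p'],2)) for d in spot_in('wrist',t)[:4]])
E
```

```text
[ 0.57617189 -0.20159077  0.1424116 ]
[[325.2, 0.0, 283.2], [0.0, 325.2, 210.0], [0.0, 0.0, 1.0]] [[-0.001, 0.961, 0.278, 0.652], [-1.0, -0.001, -0.001, -0.2], [-0.0, -0.278, 0.961, 0.305], [0.0, 0.0, 0.0, 1.0]]
corked_vial [([0.587, -0.198, 0.045], 0.56)]
dish [([0.442, -0.202, 0.014], 0.93)]
beaker [([0.573, -0.38, 0.045], 0.82)]
```

View pics/w1.png

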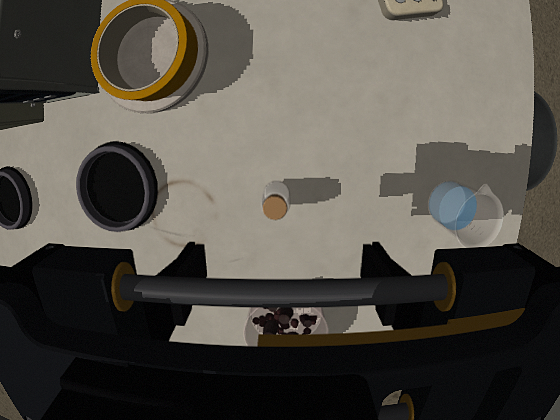

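```bash
cat >> h.py <<'E'
_pp=proj
WM=None
def proj(c,P):
    if c!='wrist': return _pp(c,P)
    m=WM or camera_model(c);T=np.linalg.inv(m['pose']);p=(T[:3,:3]@np.asarray(P,float).T).T+T[:3,3]
    K=m['camera_matrix'];r=np.hypot(p[:,0],p[:,1]);k=np.arctan2(r,-p[:,2])/np.maximum(r,1e-9)
    return np.c_[K[0,2]+K[0,0]*k*p[:,0],K[1,2]-K[1,1]*k*p[:,1]]
E
cat > v.py <<'E'
from h import *; import sys,h
h.WM=camera_model('wrist');print(readout.read_state()['position']);capture('wrist')
S=dict(stand_78=(.59,-.027,.045),stand_64=(.58,.144,.038),stand_50=(.432,-.02,.031),stand_38=(.442,.139,.025))
G=dict(tall_bottle=(.435,-.382),wide_jar=(.442,.317),small_bottle=(.583,.325),corked_vial=(.582,-.196))
for t in sys.argv[1:]:
    if t in G:
        for d in regions_of('wrist',t)[:2]:
            v,i=fit('wrist',d['mask'],PROF[t],G[t]);print(t,round(d['p'],2),v.round(4),round(i,2))
    else:
        x,y,r=S[t]
        for d in regions_of('wrist',t):
            v,i=fit('wrist',d['mask'],[(r-.0,.016),(r+.003,0)],(x,y))
            if i>.3: print(t,round(d['p'],2),v.round(4),round(i,2))
E
python3 v.py corked_vial stand_78
```

```text
[ 0.57791054 -0.20241776  0.14497293]
stand_78 0.55 [ 0.5893 -0.0257] 0.96
```

```bash
python3 v.py corked_vial; python3 - <<'E'
from h import *;import h
h.WM=camera_model('wrist');im=capture('wrist').astype(int)
b=(im[...,2]-im[...,0]>50);b[:180]=0;b[235:]=0;b[:,:250]=0;b[:,305:]=0
ys,xs=np.nonzero(b);print(xs.min(),xs.max(),ys.min(),ys.max(),xs.mean(),ys.mean())
for z,x,y in[(.05,.578,-.196),(.05,.582,-.196),(.05,.586,-.196)]: print(proj('wrist',[[x,y,z],[x,y,.054]]).round(1).tolist())
for i in range(3): print(readout.read_state()['position'],readout.read_state()['time_s'])
E
```

```text
[ 0.57731254 -0.20174647  0.14410953]
corked_vial 0.66 [ 0.581  -0.1934] 0.89
263 286 197 219 274.27923627684964 208.40334128878283
[[278.2, 211.2], [278.2, 212.6]]
[[278.2, 206.5], [278.2, 207.8]]
[[278.2, 201.7], [278.1, 203.0]]
[ 0.57684209 -0.20130967  0.14316766] 3.75
[ 0.57684209 -0.20130967  0.14316766] 3.75
[ 0.57684209 -0.20130967  0.14316766] 3.75
```

send_rows(moves=[[[0,0,0,0.4,-0.7,2,1],[0,0,0,0,0,4,1],[0,0,0,0,0,4,1],[0,0,0,0,0,3,1],[0,0,0,0,0,0,1]]])

```text
time_s: 4.25
position: [0.5775, -0.1924, 0.0084]
tcp_rot: [[1.0, -0.0, -0.008], [-0.0, -1.0, 0.005], [-0.008, -0.005, -1.0]]
force: [-1.1, 1.5, -0.3]
opening: 0.997
```

send_rows(moves=[[[0,0,0,0,0,0,-1],[0,0,0,0,0,0,-1],[0,0,0,0,0,0,-1],[0,0,0,0,0,0,-1],[0,0,0,0,0,0,-1]]])

```text
time_s: 4.75
position: [0.5813, -0.1944, 0.0137]
tcp_rot: [[1.0, -0.0, 0.002], [-0.0, -1.0, -0.001], [0.002, 0.001, -1.0]]
force: [0.5, 0.7, 0.5]
opening: 0.635
```

send_rows(moves=[[[0,0,0,0,0,0,-1],[0,0,0,0,0,0,-1],[0,0,0,0,0,0,-1],[0,0,0,0,0,0,-1],[0,0,0,0,0,0,-1]]])

```text
time_s: 5.25
position: [0.5806, -0.1941, 0.0125]
tcp_rot: [[1.0, -0.0, -0.0], [-0.0, -1.0, 0.0], [-0.0, -0.0, -1.0]]
force: [0.8, 0.0, -0.1]
opening: 0.286
```

send_rows(moves=[[[0,0,0,0,0,0,-1],[0,0,0,0,0,0,-1],[0,0,0,0,0,-1,-1],[0,0,0,0,0,-2,-1],[0,0,0,0,0,-2,-1]]])

```text
time_s: 5.75
position: [0.5804, -0.194, 0.0632]
tcp_rot: [[1.0, -0.0, -0.001], [-0.0, -1.0, 0.0], [-0.001, -0.0, -1.0]]
force: [-0.4, -1.4, 0.1]
opening: 0.282
```

send_rows(moves=[[[0,0,0,-1.4,-3.3,0,-1],[0,0,0,-1.7,-4,0,-1],[0,0,0,-1.8,-4.2,0,-1],[0,0,0,-1.8,-4.2,0,-1],[0,0,0,-1.8,-4.2,0,-1]]])

```text
time_s: 6.25
position: [0.4952, 0.0061, 0.0633]
tcp_rot: [[1.0, -0.001, 0.001], [-0.001, -1.0, -0.0], [0.001, 0.0, -1.0]]
force: [0.6, 1.0, -0.6]
opening: 0.286
```

send_rows(moves=[[[0,0,0,-1.8,-4.2,0,-1],[0,0,0,-1.8,-4.2,0,-1],[0,0,0,-1.2,-3,0,-1],[0,0,0,-0.5,-2,0,-1],[0,0,0,0,0,0,-1]]])

```text
time_s: 6.75
position: [0.4416, 0.141, 0.0632]
tcp_rot: [[1.0, 0.004, 0.0], [0.004, -1.0, 0.0], [0.0, -0.0, -1.0]]
force: [0.4, -0.9, -0.1]
opening: 0.283
```

```bash
python3 v.py stand_38 stand_64 corked_vial; python3 - <<'E'
from h import *
cv2.imwrite('pics/w2.png',capture('wrist'));print(readout.read_state()['position'])
E
```

```text
[0.44164069 0.14104268 0.06322218]
stand_38 0.84 [0.4431 0.1394] 0.69
stand_64 0.61 [0.5814 0.1465] 0.98
corked_vial 0.92 [ 0.582 -0.196] -0.0
corked_vial 0.48 [ 0.582 -0.196] -0.0
[0.44360844 0.13797933 0.06275663]
```

View pics/w2.png

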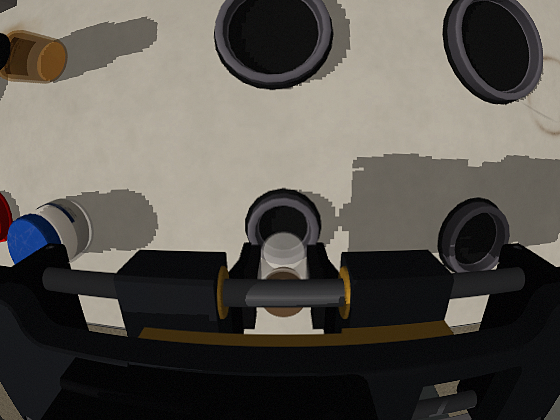

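send_rows(moves=[[[0,0,0,0,0,0,-1],[0,0,0,0,0,1.5,-1],[0,0,0,0,0,1.5,-1],[0,0,0,0,0,1,-1],[0,0,0,0,0,0.6,-1]]])

```text
time_s: 7.5
position: [0.4426, 0.1383, 0.016]
tcp_rot: [[1.0, -0.001, -0.001], [-0.001, -1.0, -0.0], [-0.001, 0.0, -1.0]]
force: [-5.5, -1.7, 62.1]
opening: 0.286
```

send_rows(moves=[[[0,0,0,0,0,0,-1],[0,0,0,0,0,0,-1],[0,0,0,0,0,0,1],[0,0,0,0,0,0,1],[0,0,0,0,0,0,1]]])

```text
time_s: 8.0
position: [0.4428, 0.1389, 0.0166]
tcp_rot: [[1.0, -0.0, 0.0], [-0.0, -1.0, 0.0], [0.0, -0.0, -1.0]]
force: [0.5, -0.5, -0.1]
opening: 0.476
```

send_rows(moves=[[[0,0,0,0,0,0,1],[0,0,0,0,0,0,1],[0,0,0,0,0,0,1],[0,0,0,0,0,0,1],[0,0,0,0,0,0,1]]])

```text
time_s: 8.5
position: [0.4427, 0.1389, 0.0165]
tcp_rot: [[1.0, -0.0, -0.0], [-0.0, -1.0, 0.0], [-0.0, -0.0, -1.0]]
force: [-0.7, -0.5, 0.2]
opening: 0.929
```

send_rows(moves=[[[0,0,0,0,0,-3,1],[0,0,0,0,0,-4,1],[0,0,0,0,0,-4,1],[0,0,-8,0,0,0,1],[0,0,-8,0,0,0,1]]])

```text
time_s: 9.0
position: [0.4436, 0.139, 0.1282]
tcp_rot: [[0.96, 0.281, 0.004], [0.281, -0.96, 0.0], [0.004, 0.001, -1.0]]
force: [-0.3, 0.1, -0.3]
opening: 1.002
```

send_rows(moves=[[[0,0,-8.2,0,0,0,1],[0,0,-8.2,0,0,0,1],[0,0,-8.2,0,0,0,1],[0,0,-8.2,0,0,0,1],[0,0,-8.2,0,0,0,1]]])

```text
time_s: 9.5
position: [0.4425, 0.1389, 0.1265]
tcp_rot: [[0.54, 0.842, -0.0], [0.842, -0.54, -0.0], [-0.0, -0.0, -1.0]]
force: [0.0, 0.7, -0.6]
opening: 0.998
```

send_rows(moves=[[[0,0,-8.2,0,0,0,1],[0,0,-8.2,0,0,0,1],[0,0,-8.2,0,0,0,1],[0,0,-8.2,0,0,0,1],[0,0,-8.2,0,0,0,1]]])

```text
time_s: 10.0
position: [0.4425, 0.1389, 0.1265]
tcp_rot: [[-0.145, 0.989, -0.0], [0.989, 0.145, -0.0], [0.0, -0.0, -1.0]]
force: [-0.5, 0.6, -0.5]
opening: 1.002
```

send_rows(moves=[[[0,0,-8.2,0,0,0,1],[0,0,-8.2,0,0,0,1],[0,0,-8.2,0,0,0,1],[0,0,-8.2,0,0,0,1],[0,0,-8.2,0,0,0,1]]])

```text
time_s: 10.5
position: [0.4425, 0.1389, 0.1265]
tcp_rot: [[-0.758, 0.652, -0.0], [0.652, 0.758, 0.0], [0.0, -0.0, -1.0]]
force: [0.0, 0.3, 0.8]
opening: 1.003
```

send_rows(moves=[[[0,0,-8.2,0,0,0,1],[0,0,-8.2,0,0,0,1],[0,0,-8.2,0,0,0,1],[0,0,-8.2,0,0,0,1],[0,0,-8.2,0,0,0,1]]])

```text
time_s: 11.0
position: [0.4425, 0.1389, 0.1265]
tcp_rot: [[-1.0, -0.006, -0.0], [-0.006, 1.0, -0.0], [0.0, -0.0, -1.0]]
force: [-0.8, -0.2, -0.2]
opening: 1.0
```

send_rows(moves=[[[0,0,0,0,3.6,0,1],[0,0,0,0,4.5,0,1],[0,0,0,0,4.5,0,1],[0,0,0,0,3.6,0,1],[0,0,0,0,1.6,0,1]]])

```text
time_s: 11.5
position: [0.4425, 0.3197, 0.1266]
tcp_rot: [[-1.0, -0.003, 0.001], [-0.003, 1.0, 0.001], [-0.001, 0.001, -1.0]]
force: [-0.2, -0.6, 0.6]
opening: 0.999
```

```bash
python3 v.py wide_jar small_bottle; python3 - <<'E'
from h import *
cv2.imwrite('pics/w3.png',capture('wrist'));print(readout.read_state()['position'],readout.read_state()['joint_positions'])
capture('top')
for d in regions_of('top','corked_vial')[:2]:
    print(fit('top',d['mask'],[(r,z+.004) for r,z in PROF['corked_vial']],(.443,.139)))
E
```

```text
[0.44254119 0.31972854 0.12658988]
wide_jar 0.64 [0.4387 0.3213] 0.87
small_bottle 0.69 [0.583 0.325] -0.0
[0.44210223 0.31587079 0.12624197] [ 2.37786759e+01  3.18299055e+01  9.89065595e+01 -4.97501640e-02
  4.93605674e+01 -6.62140615e+01]
```

View pics/w3.png

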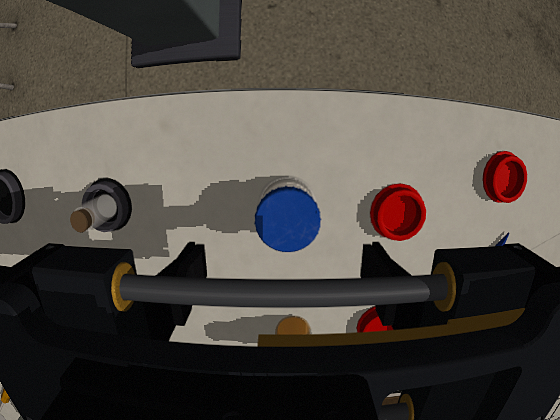

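send_rows(moves=[[[0,0,0,0.1,0.2,2,1],[0,0,0,0,0,3.5,1],[0,0,0,0,0,3.5,1],[0,0,0,0,0,2.3,1],[0,0,0,0,0,0,-1]]])

```text
time_s: 12.3
position: [0.4397, 0.3162, 0.0109]
tcp_rot: [[-1.0, 0.002, -0.007], [0.002, 1.0, -0.003], [0.007, -0.003, -1.0]]
force: [-0.6, -0.1, 0.1]
opening: 0.965
```

send_rows(moves=[[[0,0,0,0,0,0,-1],[0,0,0,0,0,0,-1],[0,0,0,0,0,0,-1],[0,0,0,0,0,0,-1],[0,0,0,0,0,0,-1]]])

```text
time_s: 12.8
position: [0.4422, 0.3192, 0.0145]
tcp_rot: [[-1.0, -0.0, 0.002], [-0.0, 1.0, 0.001], [-0.002, 0.001, -1.0]]
force: [-0.3, -0.2, 3.7]
opening: 0.556
```

send_rows(moves=[[[0,0,0,0,0,0,-1],[0,0,0,0,0,0,-1],[0,0,0,0,0,0,-1],[0,0,0,0,0,0,-1],[0,0,0,0,0,0,-1]]])

```text
time_s: 13.3
position: [0.4423, 0.3192, 0.0145]
tcp_rot: [[-1.0, -0.0, 0.001], [-0.0, 1.0, 0.001], [-0.001, 0.001, -1.0]]
force: [-0.0, -0.8, 6.0]
opening: 0.56
```

send_rows(moves=[[[0,0,0,0,0,-1,-1],[0,0,0,0,0,-2,-1],[0,0,0,0,0,-2,-1],[0,0,0,-1.4,-1.8,0,-1],[0,0,0,-2.4,-3,0,-1]]])

```text
time_s: 13.8
position: [0.4786, 0.2719, 0.0646]
tcp_rot: [[-1.0, -0.004, -0.0], [-0.004, 1.0, 0.0], [0.0, 0.0, -1.0]]
force: [0.9, -0.5, -2.1]
opening: 0.559
```

send_rows(moves=[[[0,0,0,-2.8,-3.5,0,-1],[0,0,0,-2.8,-3.5,0,-1],[0,0,0,-2.4,-3,0,-1],[0,0,0,-1.4,-1.8,0,-1],[0,0,0,-0.7,-0.9,0,-1]]])

```text
time_s: 14.3
position: [0.5823, 0.1418, 0.0638]
tcp_rot: [[-1.0, 0.003, 0.001], [0.003, 1.0, -0.0], [-0.001, -0.0, -1.0]]
force: [0.5, -0.2, -1.4]
opening: 0.558
```

send_rows(moves=[[[0,0,0,0,0,0,-1],[0,0,0,0,0,0,-1],[0,0,0,0,0,0,-1],[0,0,0,0,0,0,-1],[0,0,0,0,0,0,-1]]])

```text
time_s: 14.8
position: [0.58, 0.1448, 0.0636]
tcp_rot: [[-1.0, -0.001, -0.0], [-0.001, 1.0, 0.0], [0.0, 0.0, -1.0]]
force: [-0.1, 0.1, -1.3]
opening: 0.56
```

```bash
python3 v.py stand_64 ; python3 - <<'E'
from h import *
cv2.imwrite('pics/w4.png',capture('side'));print(readout.read_state()['position'])
for d in regions_of('side','wide_jar')[:2]:
    print(fit('side',d['mask'],[(r,z+.05) for r,z in PROF['wide_jar']],(.581,.144)))
E
```

```text
[0.5800474  0.14483626 0.06357923]
stand_64 0.84 [0.5809 0.1463] 0.45
[0.58052224 0.14431915 0.0636105 ]
(array([0.56836255, 0.13538886]), np.float64(0.4528301886792453))
```

View pics/w4.png

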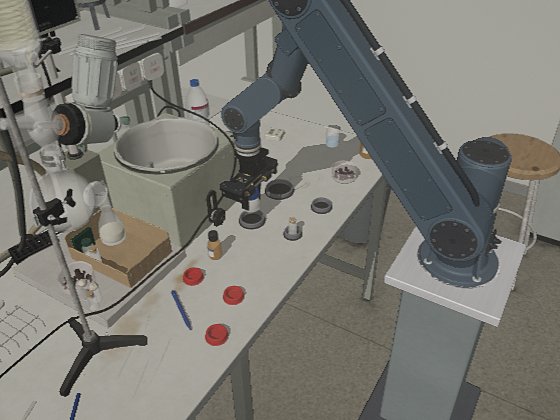

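send_rows(moves=[[[0,0,0,-0.1,0.1,1,-1],[0,0,0,0,0,1.2,-1],[0,0,0,0,0,1.2,-1],[0,0,0,0,0,0.6,-1],[0,0,0,0,0,0.2,-1]]])

```text
time_s: 15.5
position: [0.5807, 0.1447, 0.0199]
tcp_rot: [[-1.0, 0.0, -0.003], [0.0, 1.0, -0.0], [0.003, -0.0, -1.0]]
force: [0.3, 0.0, -0.6]
opening: 0.558
```

send_rows(moves=[[[0,0,0,0,0,0.1,-1],[0,0,0,0,0,0.1,-1],[0,0,0,0,0,0,-1],[0,0,0,0,0,0,-1],[0,0,0,0,0,0,-1]]])

```text
time_s: 16.0
position: [0.5819, 0.1449, 0.0199]
tcp_rot: [[-1.0, 0.0, 0.001], [0.0, 1.0, 0.0], [-0.001, 0.0, -1.0]]
force: [0.2, 0.8, -1.3]
opening: 0.556
```

send_rows(moves=[[[0,0,0,0,0,0.1,-1],[0,0,0,0,0,0,-1],[0,0,0,0,0,0,1],[0,0,0,0,0,0,1],[0,0,0,0,0,0,1]]])

```text
time_s: 16.5
position: [0.5819, 0.1449, 0.0188]
tcp_rot: [[-1.0, 0.0, 0.0], [0.0, 1.0, 0.0], [-0.0, 0.0, -1.0]]
force: [-0.4, -0.4, 0.8]
opening: 0.747
```

send_rows(moves=[[[0,0,0,0,0,0,1],[0,0,0,0,0,0,1],[0,0,0,0,0,-1.5,1],[0,0,0,0,0,-4,1],[0,0,0,0,0,-4,1]]])

```text
time_s: 17.0
position: [0.581, 0.1448, 0.1147]
tcp_rot: [[-1.0, 0.0, -0.002], [0.0, 1.0, -0.0], [0.002, -0.0, -1.0]]
force: [0.7, 0.6, -0.8]
opening: 0.998
```

```bash
python3 - <<'E'
from h import *;import h
h.WM=camera_model('wrist');capture('wrist');print(readout.read_state()['position'])
for d in regions_of('wrist','wide_jar')[:2]:
    print(fit('wrist',d['mask'],[(r,z+.004) for r,z in PROF['wide_jar']],(.581,.145)))
E
```

```text
[0.58576401 0.14533009 0.12210992]
(array([0.58042291, 0.14680307]), np.float64(0.8818415332938154))
```

send_rows(moves=[[[0,0,0,0,3.6,-0.5,1],[0,0,0,0,4.5,0,1],[0,0,0,0,4.5,0,1],[0,0,0,0,3.6,0,1],[0,0,0,0,1.8,0,1]]])

```text
time_s: 17.6
position: [0.5811, 0.328, 0.1189]
tcp_rot: [[-1.0, -0.003, 0.001], [-0.003, 1.0, 0.001], [-0.001, 0.001, -1.0]]
force: [-0.1, 0.6, 1.0]
opening: 0.998
```

```bash
sleep 1; python3 - <<'E'
from h import *;import h
for k in range(3):
    capture('wrist')
h.WM=camera_model('wrist');im=capture('wrist');s=readout.read_state();print(s['position'],s['force'])
cv2.imwrite('pics/w5.png',im)
for d in regions_of('wrist','small_bottle')[:3]:
    print(d['p'],d['mask'].sum(),fit('wrist',d['mask'],PROF['small_bottle'],(.583,.325)))
E
```

```text
[0.58133186 0.32393312 0.11836056] [ 0.07070822  0.72042339 -0.24766035]
0.77 2718 (array([0.58213026, 0.32847396]), np.float64(0.9372413793103448))
```

View pics/w5.png

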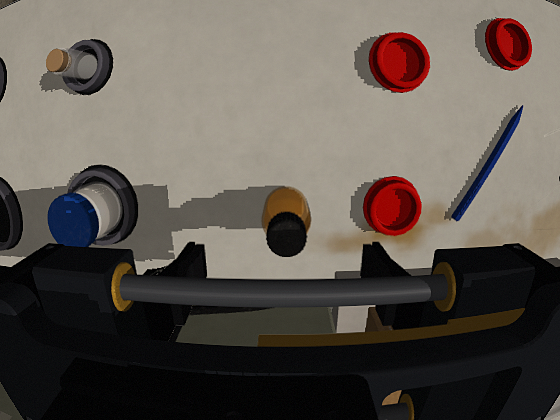

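send_rows(moves=[[[0,0,0,-0.1,0.2,2,1],[0,0,0,0,0,3.5,1],[0,0,0,0,0,3,1],[0,0,0,0,0,1.5,1],[0,0,0,0,0,0,-1]]])

```text
time_s: 18.35
position: [0.5812, 0.3246, 0.0161]
tcp_rot: [[-1.0, 0.002, -0.005], [0.002, 1.0, -0.002], [0.005, -0.002, -1.0]]
force: [-0.5, -0.6, 0.1]
opening: 0.964
```

send_rows(moves=[[[0,0,0,0,0,0,-1],[0,0,0,0,0,0,-1],[0,0,0,0,0,0,-1],[0,0,0,0,0,0,-1],[0,0,0,0,0,0,-1]]])

```text
time_s: 18.85
position: [0.5831, 0.3271, 0.0194]
tcp_rot: [[-1.0, -0.0, 0.001], [-0.0, 1.0, 0.0], [-0.001, 0.0, -1.0]]
force: [-0.5, -0.3, -0.0]
opening: 0.54
```

send_rows(moves=[[[0,0,0,0,0,0,-1],[0,0,0,0,0,0,-1],[0,0,0,0,0,0,-1],[0,0,0,0,0,0,-1],[0,0,0,0,0,0,-1]]])

```text
time_s: 19.35
position: [0.5828, 0.327, 0.0189]
tcp_rot: [[-1.0, 0.0, 0.0], [0.0, 1.0, 0.0], [-0.0, 0.0, -1.0]]
force: [-1.0, -0.6, 3.0]
opening: 0.421
```

send_rows(moves=[[[0,0,0,0,0,-1,-1],[0,0,0,0,0,-2,-1],[0,0,0,0,0,-2,-1],[0,0,0,0,0,-2,-1],[0,0,0,0.9,-2,0,-1]]])

```text
time_s: 19.85
position: [0.5774, 0.3094, 0.0923]
tcp_rot: [[-1.0, -0.002, 0.01], [-0.002, 1.0, 0.004], [-0.01, 0.004, -1.0]]
force: [0.2, -0.5, -0.2]
opening: 0.421
```

send_rows(moves=[[[0,0,0,1.5,-3.5,0,-1],[0,0,0,1.9,-4.3,0,-1],[0,0,0,1.9,-4.3,0,-1],[0,0,0,1.9,-4.3,0,-1],[0,0,0,1.9,-4.3,0,-1]]])

```text
time_s: 20.35
position: [0.482, 0.0985, 0.089]
tcp_rot: [[-1.0, -0.001, 0.001], [-0.001, 1.0, -0.0], [-0.001, -0.0, -1.0]]
force: [0.7, -1.2, -1.0]
opening: 0.423
```

send_rows(moves=[[[0,0,0,1.8,-4.3,0,-1],[0,0,0,1.6,-3.7,0,-1],[0,0,0,1.1,-2.5,0,-1],[0,0,0,0.6,-1.5,0,-1],[0,0,0,0,0,0,-1]]])

```text
time_s: 20.85
position: [0.4313, -0.0218, 0.0889]
tcp_rot: [[-1.0, 0.004, 0.0], [0.004, 1.0, -0.0], [-0.0, -0.0, -1.0]]
force: [0.7, -0.3, -0.2]
opening: 0.42
```

```bash
python3 - <<'E'
from h import *;import h
for k in range(3):
    capture('wrist')
h.WM=camera_model('wrist');im=capture('wrist');s=readout.read_state();print(s['position'],s['force'],s['opening'])
cv2.imwrite('pics/w6.png',im)
for d in regions_of('wrist','stand_50'):
    v=fit('wrist',d['mask'],[(.031,.016),(.034,0)],(.432,-.02))
    if v[1]>.2: print(d['p'],d['mask'].sum(),v)
E
```

```text
[ 0.4322379  -0.0195758   0.08872882] [ 0.03855587  0.06440281 -1.66343128] 0.41874350374800257
```

View pics/w6.png

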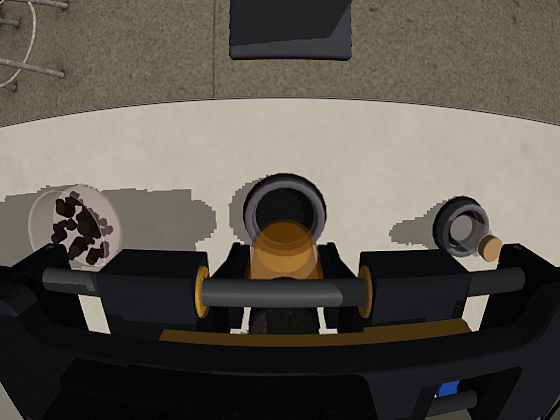

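```bash
python3 - <<'E'
from h import *
a=np.linspace(0,6.28,200)
for x,y in[(.432,-.02),(.436,-.02)]:
    p=proj('wrist',np.c_[x+.031*np.cos(a),y+.031*np.sin(a),.016+0*a]);q=proj('wrist',np.c_[x+.034*np.cos(a),y+.034*np.sin(a),.002+0*a])
    print(p.min(0),p.max(0),q.min(0),q.max(0))
im=cv2.cvtColor(capture('wrist'),cv2.COLOR_BGR2GRAY)
print(im[165:195,285].tolist());print(im[210,236:256].tolist(),im[210,315:335].tolist())
E
```

```text
[239.98739588 180.14304632] [321.34747042 257.69817048] [238.50693808 172.99597334] [323.10826875 254.06070312]
[240.18659331 185.47227295] [321.16017985 262.26374832] [238.69513822 178.06747462] [322.92929349 258.41481921]
[184, 182, 182, 184, 183, 184, 189, 181, 113, 0, 13, 14, 26, 38, 36, 47, 79, 93, 92, 88, 83, 84, 62, 17, 9, 16, 16, 20, 18, 18]
[108, 107, 107, 108, 109, 113, 68, 0, 5, 35, 78, 79, 79, 85, 88, 92, 85, 65, 94, 35] [35, 64, 76, 78, 83, 92, 103, 100, 54, 0, 56, 159, 191, 185, 183, 180, 180, 180, 180, 181]
```

send_rows(moves=[[[0,0,0,0,0.1,1.5,-1],[0,0,0,0,0,2,-1],[0,0,0,0,0,1.5,-1],[0,0,0,0,0,0.8,-1],[0,0,0,0,0,0.3,-1]]])

```text
time_s: 21.65
position: [0.4315, -0.0185, 0.0268]
tcp_rot: [[-1.0, -0.001, -0.001], [-0.001, 1.0, 0.0], [0.001, 0.0, -1.0]]
force: [0.4, 0.6, -0.6]
opening: 0.42
```

send_rows(moves=[[[0,0,0,0,0,0.2,-1],[0,0,0,0,0,0.1,-1],[0,0,0,0,0,0,-1],[0,0,0,0,0,0,-1],[0,0,0,0,0,0,-1]]])

```text
time_s: 22.15
position: [0.4319, -0.0192, 0.0249]
tcp_rot: [[-1.0, 0.0, 0.001], [0.0, 1.0, -0.0], [-0.001, -0.0, -1.0]]
force: [-0.2, 0.0, -0.2]
opening: 0.418
```

send_rows(moves=[[[0,0,0,0,0,0.15,-1],[0,0,0,0,0,0,-1],[0,0,0,0,0,0,-1],[0,0,0,0,0,0,1],[0,0,0,0,0,0,1]]])

```text
time_s: 22.65
position: [0.4318, -0.0191, 0.0231]
tcp_rot: [[-1.0, 0.0, 0.0], [0.0, 1.0, -0.0], [-0.0, -0.0, -1.0]]
force: [-0.0, 0.1, 0.0]
opening: 0.528
```

send_rows(moves=[[[0,0,0,0,0,0,1],[0,0,0,0,0,0,1],[0,0,0,0,0,0,1],[0,0,0,0,0,-1.5,1],[0,0,0,0,0,-4,1]]])

```text
time_s: 23.15
position: [0.4298, -0.0187, 0.0765]
tcp_rot: [[-1.0, 0.0, -0.007], [0.0, 1.0, 0.002], [0.007, 0.002, -1.0]]
force: [0.2, -0.3, -0.9]
opening: 0.947
```

send_rows(moves=[[[0,0,0,0,0,-4,1],[0,0,0,0,0,-4,1],[0,0,0,0,0,-4,1],[0,0,0,0,0,-2,1],[0,0,0,0,0,0,1]]])

```text
time_s: 23.65
position: [0.4336, -0.0196, 0.2209]
tcp_rot: [[-1.0, -0.0, 0.007], [-0.0, 1.0, -0.002], [-0.007, -0.002, -1.0]]
force: [-0.4, -0.1, -0.7]
opening: 0.997
```

```bash
python3 - <<'E'
from h import *;import h
capture('wrist')
h.WM=camera_model('wrist');im=capture('wrist');s=readout.read_state();print(s['position'],s['force'],s['joint_positions'])
cv2.imwrite('pics/w7.png',im)
for t,g in[('small_bottle',(.432,-.019)),('corked_vial',(.443,.139))]:
  for d in regions_of('wrist',t)[:2]:
    v=fit('wrist',d['mask'],[(r,z+.004) for r,z in PROF[t]],g);print(t,d['p'],v)
E
```

```text
[ 0.43126001 -0.01897183  0.2179341 ] [-0.30271278  0.45004711 -0.27984184] [-1.74194041e+01  1.57768143e+01  1.08891859e+02  4.41478095e-04
  5.53242988e+01 -1.07419239e+02]
small_bottle 0.67 (array([ 0.43013411, -0.01753332]), np.float64(0.9121122599704579))
corked_vial 0.64 (array([0.44359926, 0.14095167]), np.float64(0.8351351351351352))
```

View pics/w7.png

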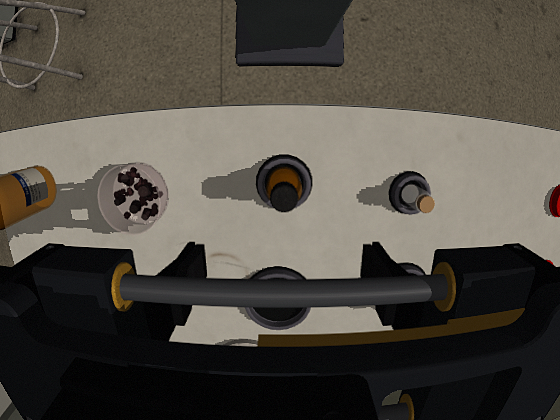

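send_rows(moves=[[[0,0,7.7,0,0,0,1],[0,0,7.7,0,0,0,1],[0,0,7.7,0,0,0,1],[0,0,7.7,0,0,0,1],[0,0,7.7,0,0,0,1]]])

```text
time_s: 24.35
position: [0.4306, -0.0188, 0.2163]
tcp_rot: [[-0.779, 0.627, -0.004], [0.627, 0.779, 0.001], [0.004, -0.002, -1.0]]
force: [0.7, -0.2, 0.2]
opening: 0.999
```

send_rows(moves=[[[0,0,7.7,0,0,0,1],[0,0,7.7,0,0,0,1],[0,0,7.7,0,0,0,1],[0,0,7.7,0,0,0,1],[0,0,7.7,0,0,0,1]]])

```text
time_s: 24.85
position: [0.4306, -0.0188, 0.2163]
tcp_rot: [[-0.219, 0.976, -0.004], [0.976, 0.219, 0.001], [0.002, -0.004, -1.0]]
force: [0.8, 0.2, -0.4]
opening: 1.0
```

send_rows(moves=[[[0,0,7.7,0,0,0,1],[0,0,7.7,0,0,0,1],[0,0,7.7,0,0,0,1],[0,0,7.7,0,0,0,1],[0,0,7.7,0,0,0,1]]])

```text
time_s: 25.35
position: [0.4306, -0.0188, 0.2163]
tcp_rot: [[0.436, 0.9, -0.004], [0.9, -0.436, 0.001], [-0.001, -0.004, -1.0]]
force: [0.6, 0.8, 0.2]
opening: 1.001
```

send_rows(moves=[[[0,0,0,-3.5,1.3,0,1],[0,0,0,-4.4,1.6,0,1],[0,0,0,-4.5,1.6,0,1],[0,0,0,-4.5,1.6,0,1],[0,0,0,-4.5,1.6,0,1]]])

```text
time_s: 25.85
position: [0.4078, -0.2465, 0.2162]
tcp_rot: [[0.431, 0.902, -0.003], [0.902, -0.431, 0.003], [0.002, -0.004, -1.0]]
force: [1.0, 0.8, 0.1]
opening: 1.001
```

send_rows(moves=[[[0,0,0,-4.5,1.6,0,1],[0,0,0,-4.5,1.6,0,1],[0,0,0,-4.5,1.6,0,1],[0,0,0,-4.5,1.6,0,1],[0,0,0,-3.6,1.3,0,1]]])

```text
time_s: 26.35
position: [0.3843, -0.4756, 0.2155]
tcp_rot: [[0.432, 0.902, -0.002], [0.902, -0.432, 0.003], [0.002, -0.003, -1.0]]
force: [0.9, 0.1, -1.1]
opening: 1.0
```

send_rows(moves=[[[0,7,0,0,0,0,1],[0,7,0,0,0,0,1],[0,7,0,0,0,0,1],[0,7,0,0,0,0,1],[0,7,0,0,0,0,1]]])

```text
time_s: 26.85
position: [0.3851, -0.4734, 0.2163]
tcp_rot: [[0.352, 0.902, 0.249], [0.735, -0.431, 0.523], [0.579, -0.002, -0.815]]
force: [0.1, 1.1, -0.8]
opening: 1.001
```

```bash
python3 - <<'E'
from h import *
s=readout.read_state();print(s['position'],s['joint_positions'].round(1),s['tcp_rot'].round(3).tolist())
E
```

```text
[ 0.38509027 -0.47340059  0.21627793] [-73.   40.2  72.7  23.   94.4 -51.3] [[0.352, 0.902, 0.249], [0.735, -0.431, 0.523], [0.579, -0.002, -0.815]]
```

Works as predicted. Continue the tilt and re-measure the bottle from this view.

send_rows(moves=[[[0,7,0,0,0,0,1],[0,7,0,0,0,0,1],[0,7,0,0,0,0,1],[0,7,0,0,0,0,1],[0,7,0,0,0,0,1]]])

```text
time_s: 27.35
position: [0.385, -0.4736, 0.2159]
tcp_rot: [[0.147, 0.902, 0.406], [0.301, -0.432, 0.85], [0.942, -0.002, -0.335]]
force: [0.8, 0.5, -0.5]
opening: 1.001
```

```bash
python3 - <<'E'
from h import *;import h
capture('wrist');capture('wrist')
h.WM=camera_model('wrist');im=capture('wrist');cv2.imwrite('pics/w8.png',im)
s=readout.read_state();print(s['position'],s['joint_positions'].round(1),s['tcp_rot'].round(3).tolist())
for c in('wrist','top'):
  if c=='top': capture(c)
  for d in regions_of(c,'tall_bottle')[:2]:
    print(c,d['p'],d['mask'].sum(),fit(c,d['mask'],PROF['tall_bottle'],(.435,-.382)))
E
```

```text
[ 0.38475053 -0.47294583  0.21383511] [-78.6  55.4  63.9  40.4 119.4 -52.7] [[0.151, 0.902, 0.405], [0.302, -0.432, 0.85], [0.941, -0.006, -0.338]]
wrist 0.85 4396 (array([ 0.43240879, -0.37052151]), np.float64(0.662613981762918))
top 0.9 709 (array([ 0.43104836, -0.38067718]), np.float64(0.9148387096774193))
```

View pics/w8.png

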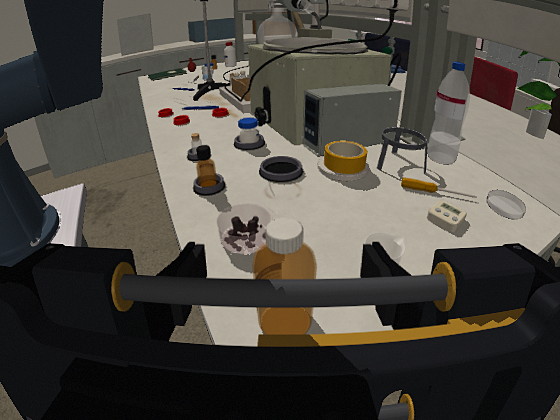

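send_rows(moves=[[[0,0,0,-2.8,0,1,1],[0,0,0,-4,0,1.4,1],[0,0,0,-4,0,1.5,1],[0,0,0,-2.9,0,1.1,1],[0,0,0,0,0,0,1]]])

```text
time_s: 28.15
position: [0.3856, -0.4713, 0.0697]
tcp_rot: [[0.149, 0.903, 0.403], [0.305, -0.429, 0.85], [0.94, -0.004, -0.34]]
force: [0.3, -0.3, -0.2]
opening: 0.999
```

```bash
python3 - <<'E'
from h import *;import h
capture('wrist');capture('wrist')
h.WM=camera_model('wrist');im=capture('wrist');cv2.imwrite('pics/w9.png',im)
s=readout.read_state();print(s['position'],s['joint_positions'].round(1),s['tcp_rot'].round(3).tolist())
for x,y in[(.432,-.381),(.436,-.383)]: print(proj('wrist',[[x,y,.15]]))
E
```

```text
[ 0.3862388  -0.47420465  0.07467949] [-78.5  65.9  62.9  37.5 111.6 -59.8] [[0.146, 0.903, 0.404], [0.312, -0.43, 0.847], [0.939, 0.003, -0.344]]
[[286.60950651  76.08849203]]
[[293.00477459  76.15209503]]
```

View pics/w9.png

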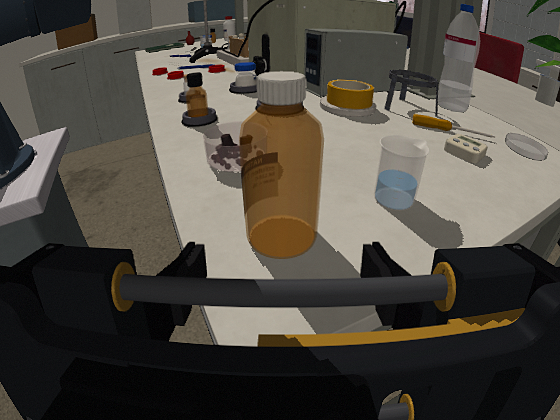

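send_rows(moves=[[[0,0,0,1.0,0,2.8,1],[0,0,0,1.1,0,3.1,1],[0,0,0,1.1,0,3.1,1],[0,0,0,0.9,0,2.4,1],[0,0,0,0,0,0,1]]])

```text
time_s: 28.8
position: [0.4393, -0.3615, 0.0751]
tcp_rot: [[0.145, 0.904, 0.402], [0.31, -0.427, 0.849], [0.94, 0.001, -0.342]]
force: [-0.0, 1.0, 0.1]
opening: 0.998
```

send_rows(moves=[[[0,0,0,0,0,0,-1],[0,0,0,0,0,0,-1],[0,0,0,0,0,0,-1],[0,0,0,0,0,0,-1],[0,0,0,0,0,0,-1]]])

```text
time_s: 29.3
position: [0.4372, -0.3647, 0.0721]
tcp_rot: [[0.147, 0.902, 0.405], [0.308, -0.431, 0.848], [0.94, 0.0, -0.341]]
force: [-3.3, -0.7, 2.3]
opening: 0.737
```

send_rows(moves=[[[0,0,0,0,0,0,-1],[0,0,0,0,0,0,-1],[0,0,0,0,0,0,-1],[0,0,0,0,0,0,-1],[0,0,0,0,0,0,-1]]])

```text
time_s: 29.8
position: [0.4374, -0.3643, 0.0723]
tcp_rot: [[0.147, 0.903, 0.404], [0.308, -0.43, 0.848], [0.94, -0.0, -0.342]]
force: [-3.6, -2.0, 5.4]
opening: 0.733
```

```bash
python3 - <<'E'
from h import *;import h
h.WM=camera_model('wrist');im=capture('wrist')
s=readout.read_state();print(s['position'],s['joint_positions'].round(1),s['tcp_rot'].round(3).tolist(),s['force'])
cv2.imwrite('pics/w10.png',np.vstack([im[:260],capture('side')[60:240]]))
E
```

```text
[ 0.43744421 -0.36427773  0.07226958] [-72.4  62.2  77.1  40.8 100.9 -63. ] [[0.147, 0.903, 0.404], [0.308, -0.43, 0.848], [0.94, -0.0, -0.342]] [-3.58880401 -2.26018181  3.63901654]
```

View pics/w10.png

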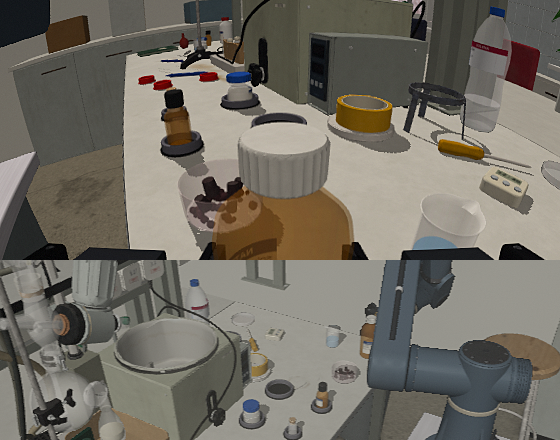

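send_rows(moves=[[[0,0,0,0.9,0,-0.3,-1],[0,0,0,1.4,0,-0.5,-1],[0,0,0,1.9,0,-0.7,-1],[0,0,0,2.4,0,-0.9,-1],[0,0,0,1.9,0,-0.7,-1]]])

```text
time_s: 30.4
position: [0.4382, -0.3641, 0.1636]
tcp_rot: [[0.147, 0.903, 0.405], [0.31, -0.431, 0.848], [0.939, 0.001, -0.343]]
force: [0.1, -0.2, -3.8]
opening: 0.726
```

```bash
python3 - <<'E'
from h import *;import h
h.WM=camera_model('wrist');im=capture('wrist')
s=readout.read_state();print(s['position'],s['joint_positions'].round(1),s['force'],s['opening'])
cv2.imwrite('pics/w11.png',im[:260])
E
```

```text
[ 0.4386149  -0.36477576  0.16699512] [-72.4  54.   78.1  42.  106.  -58.4] [-0.89828607  0.21264714 -0.29674876] 0.7313795844288181
```

View pics/w11.png

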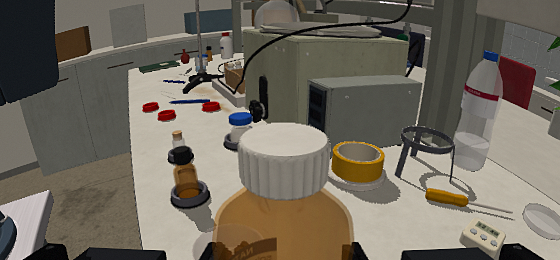

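send_rows(moves=[[[0,0,0,0.7,0,1.8,-1],[0,0,0,1.1,-0.1,3,-1],[0,0,0,1.5,-0.1,4.2,-1],[0,0,0,1.6,-0.1,4.5,-1],[0,0,0,1.6,-0.1,4.5,-1]]])

```text
time_s: 30.95
position: [0.5172, -0.1886, 0.1614]
tcp_rot: [[0.148, 0.902, 0.406], [0.31, -0.432, 0.847], [0.939, 0.0, -0.344]]
force: [0.2, -0.1, -3.4]
opening: 0.728
```

send_rows(moves=[[[0,0,0,1.6,-0.1,4.5,-1],[0,0,0,1.6,-0.1,4.5,-1],[0,0,0,1.5,-0.1,4.2,-1],[0,0,0,1.1,-0.1,3,-1],[0,0,0,0.7,0,1.8,-1]]])

```text
time_s: 31.45
position: [0.5951, -0.0118, 0.161]
tcp_rot: [[0.148, 0.904, 0.402], [0.309, -0.428, 0.849], [0.939, -0.001, -0.343]]
force: [0.2, -0.5, -2.9]
opening: 0.725
```

send_rows(moves=[[[0,0,0,0,0,0,-1],[0,0,0,0,0,0,-1],[0,0,0,0,0,0,-1],[0,0,0,0,0,0,-1],[0,0,0,0,0,0,-1]]])

```text
time_s: 31.95
position: [0.5954, -0.0165, 0.1612]
tcp_rot: [[0.148, 0.902, 0.406], [0.309, -0.432, 0.847], [0.94, 0.0, -0.342]]
force: [-0.2, 0.2, -3.1]
opening: 0.731
```

```bash
python3 - <<'E'
from h import *;import h
s=readout.read_state();print(s['position'],s['joint_positions'].round(1),s['force'],s['opening'],s['tcp_rot'].round(3).tolist())
for c in('side','top'):
  im=capture(c)
  for d in regions_of(c,'tall_bottle')[:1]:
    print(c,d['p'],d['mask'].sum(),fit(c,d['mask'],[(r,z+.092) for r,z in PROF['tall_bottle']],(.59,-.027)))
  if c=='side': cv2.imwrite('pics/s12.png',cv2.resize(im[60:280,180:480],None,fx=2.6,fy=2.6))
E
```

```text
[ 0.59541236 -0.01650575  0.16116061] [-42.   48.6 101.9  66.1  80.4 -61.4] [-0.18017315  0.21134718 -3.05181789] 0.731493683564108 [[0.148, 0.902, 0.406], [0.309, -0.432, 0.847], [0.94, 0.0, -0.342]]
side 0.88 865 (array([ 0.58946702, -0.02970772]), np.float64(0.8570009930486594))
top 0.77 568 (array([ 0.59225722, -0.02882893]), np.float64(0.8022598870056498))
```

View pics/s12.png

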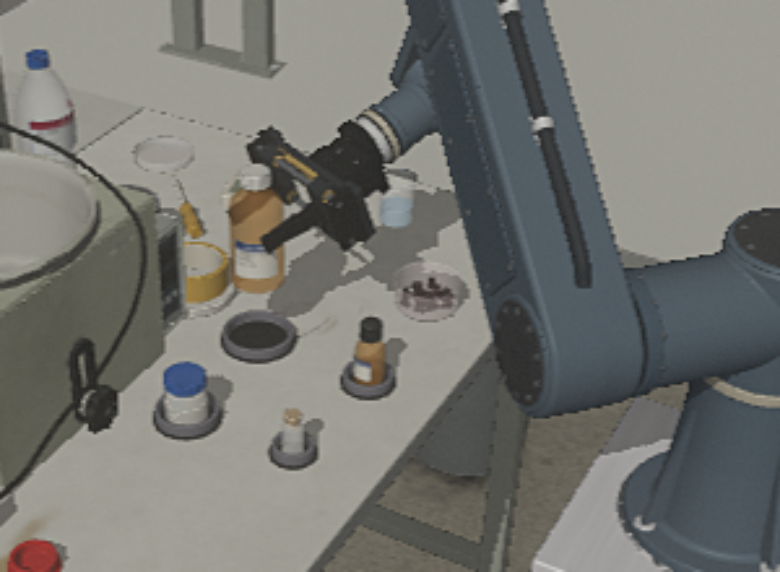

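send_rows(moves=[[[0,0,0,0.1,0,0.4,-1],[0,0,0,-1.4,0,0.5,-1],[0,0,0,-1.9,0,0.7,-1],[0,0,0,-1.4,0,0.5,-1],[0,0,0,-0.9,0,0.3,-1]]])

```text
time_s: 32.65
position: [0.5966, -0.0115, 0.0994]
tcp_rot: [[0.149, 0.903, 0.404], [0.308, -0.43, 0.849], [0.94, -0.002, -0.342]]
force: [-0.4, -0.1, -3.0]
opening: 0.731
```

send_rows(moves=[[[0,0,0,0,0,0,-1],[0,0,0,0,0,0,-1],[0,0,0,0,0,0,-1],[0,0,0,0,0,0,-1],[0,0,0,0,0,0,-1]]])

```text
time_s: 33.15
position: [0.5971, -0.0119, 0.1019]
tcp_rot: [[0.146, 0.903, 0.405], [0.309, -0.431, 0.848], [0.94, 0.001, -0.342]]
force: [-0.6, -0.3, -2.9]
opening: 0.728
```

```bash
python3 - <<'E'
from h import *;import h
s=readout.read_state();z=s['position'][2]-.0723;print(s['position'],s['force'],s['opening'],z)
for c in('side','top'):
  im=capture(c)
  for d in regions_of(c,'tall_bottle')[:1]:
    print(c,d['p'],fit(c,d['mask'],[(r,q+z) for r,q in PROF['tall_bottle']],(.59,-.027)))
  if c=='side':cv2.imwrite('pics/s13.png',cv2.resize(im[110:220,240:350],None,fx=5,fy=5))
E
```

```text
[ 0.59708477 -0.01193792  0.10192345] [-0.63193737 -0.34293615 -2.90888628] 0.7280382667290166 0.029623452514132925
side 0.66 (array([ 0.59005877, -0.02353384]), np.float64(0.8183716075156576))
top 0.75 (array([ 0.59416862, -0.02463382]), np.float64(0.7881619937694704))
```

View pics/s13.png

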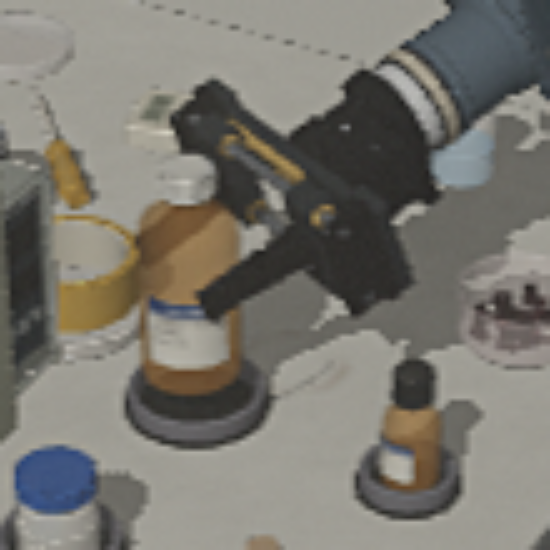

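send_rows(moves=[[[0,0,0,-0.6,0,0.2,-1],[0,0,0,-0.7,0,0.3,-1],[0,0,0,-0.5,0,0.2,-1],[0,0,0,-0.3,0,0.1,-1],[0,0,0,0,0,0,-1]]])

```text
time_s: 33.85
position: [0.5969, -0.0114, 0.0782]
tcp_rot: [[0.148, 0.903, 0.404], [0.308, -0.431, 0.848], [0.94, -0.001, -0.342]]
force: [-0.0, 0.2, -3.4]
opening: 0.732
```

send_rows(moves=[[[0,0,0,-0.1,0,0,-1],[0,0,0,-0.1,0,0,-1],[0,0,0,0,0,0,-1],[0,0,0,0,0,0,-1],[0,0,0,0,0,0,-1]]])

```text
time_s: 34.35
position: [0.5968, -0.0122, 0.0772]
tcp_rot: [[0.147, 0.903, 0.405], [0.309, -0.431, 0.848], [0.94, 0.0, -0.342]]
force: [0.2, -0.6, -3.5]
opening: 0.733
```

send_rows(moves=[[[0,0,0,-0.1,0,0,-1],[0,0,0,0,0,0,-1],[0,0,0,0,0,0,-1],[0,0,0,0,0,0,1],[0,0,0,0,0,0,1]]])

```text
time_s: 34.85
position: [0.5967, -0.0123, 0.0769]
tcp_rot: [[0.146, 0.903, 0.405], [0.307, -0.431, 0.849], [0.94, 0.0, -0.34]]
force: [-0.9, 0.2, 0.2]
opening: 0.84
```

send_rows(moves=[[[0,0,0,0,0,0,1],[0,0,0,0,0,0,1],[0,0,0,0,0,0,1],[0,0,0,0,0,0,1],[0,0,0,0,0,0,1]]])

```text
time_s: 35.35
position: [0.5966, -0.0125, 0.0762]
tcp_rot: [[0.147, 0.903, 0.405], [0.309, -0.431, 0.848], [0.94, 0.0, -0.342]]
force: [0.1, -0.2, -0.6]
opening: 0.994
```

send_rows(moves=[[[0,0,0,-0.3,0,-1,1],[0,0,0,-0.6,0,-2,1],[0,0,0,-0.6,0,-3,1],[0,0,0,0,0,-4,1],[0,0,0,0,0,-4,1]]])

```text
time_s: 35.85
position: [0.5367, -0.1372, 0.11]
tcp_rot: [[0.148, 0.903, 0.404], [0.308, -0.43, 0.848], [0.94, -0.001, -0.342]]
force: [0.2, -0.5, -0.1]
opening: 1.001
```

```bash
python3 - <<'E'
from h import *
s=readout.read_state();print(s['time_s'],s['position'],s['force'],s['opening'])
G=dict(tall_bottle=(.59,-.0265),wide_jar=(.581,.145),small_bottle=(.432,-.018),corked_vial=(.443,.139))
ims={}
for c in('side','top'):
  ims[c]=capture(c)
  for t,g in G.items():
   for d in regions_of(c,t)[:1]:
    v=fit(c,d['mask'],[(r,q+.004) for r,q in PROF[t]],g);print(c,t,v[0].round(4),round(v[1],2),np.round((v[0]-g)*1000))
  for t in('beaker','dish'): print(c,t,[np.round(d['location'],3) for d in spot_in(c,t)[:1]])
cv2.imwrite('pics/f14.png',np.vstack([cv2.resize(ims['side'][110:260,220:400],(720,600))[:400],cv2.resize(ims['top'][150:260,160:460],(720,264))[:200]]))
E
```

```text
35.85 [ 0.53670522 -0.1372329   0.11000723] [ 0.16848265 -0.50574642 -0.08358656] 1.0007003046493623
side tall_bottle [ 0.5939 -0.0299] 0.89 [ 4. -3.]
side wide_jar [0.5841 0.1358] 0.82 [ 3. -9.]
side small_bottle [ 0.4337 -0.0276] 0.77 [  2. -10.]
side beaker []
side dish [array([ 0.442, -0.206,  0.022])]
top tall_bottle [ 0.5921 -0.0254] 0.94 [2. 1.]
top wide_jar [0.5807 0.1445] 0.87 [-0. -1.]
top small_bottle [ 0.4307 -0.0197] 0.82 [-1. -2.]
top corked_vial [0.4431 0.137 ] 0.79 [ 0. -2.]
top beaker [array([ 0.577, -0.374,  0.037])]
top dish [array([ 0.449, -0.177,  0.016])]
```

View pics/f14.png

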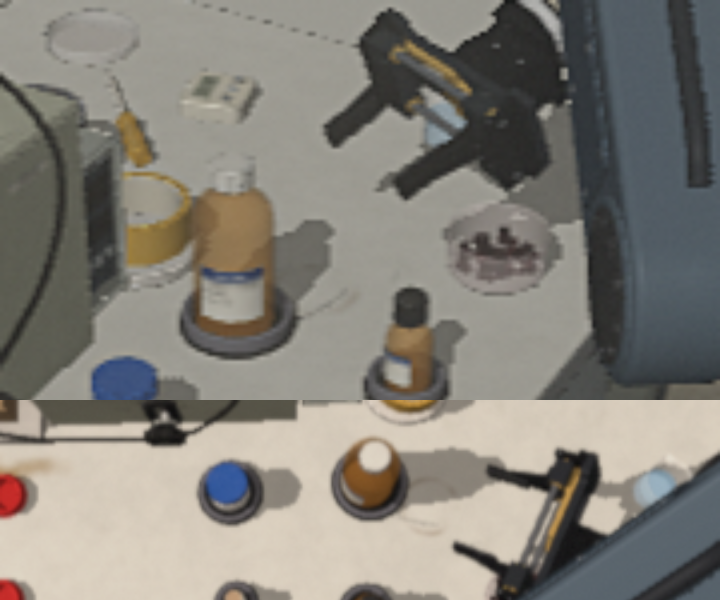

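```bash
python3 -c "
from rig import bot
print(bot.hand_in())"
```

```text
the job is handed in; nothing more can be done
None
```

All four containers are in their stands and the job is handed in, at about 36 s of robot time. I moved the vial, jar and small bottle with the tool pointing down. I gripped the tall bottle from the side with the tool tilted 70°, so the gripper body cleared its neck.

**Last checks that agreed:**
- The top camera put each container within about 3 mm of its stand's axis.
- Fingertip heights at release matched each container standing on its well's floor.
- All four looked upright in the last pictures in which each one shows.
- The gripper was open and about 14 cm clear of the tall bottle.

**Checks that disagreed or failed:**
- **Side camera, jar and small bottle:** the fits read 9–10 mm off in y. The stand rims hide the bottoms of both containers, and a container standing on the floor of its well can be at most 6 mm off, so I trusted the top view.
- **Side camera, vial:** it found no vial in the last picture.
- **Dish:** the top camera read about 35 mm off in y, but the arm partly covered the dish in that picture. The side camera read it within about 5 mm of its first position.
- **Beaker:** the side camera missed it; the top camera read it within about 5 mm of its first position.
- **Vial placement force:** setting the vial down gave a brief 62 N at the wrist, against the 120 N limit. I lowered the others more slowly.

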